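# Put away the analyser's consumables after a run

### The arm

A 6-joint arm with a two-finger parallel gripper is mounted at the origin on the work surface. World frame = base frame: x ahead of the robot, y to its left, z up, the work surface at z = 0. Lengths are in m, angles in rad, forces in N, time in s.
With the tool pointing down it reaches from about 0.275 to 0.875 m from the base axis. Payload 12.5 kg.
Tool frame: the origin (TCP) lies midway between the tips of the shut fingers; the grasp point (between the pads) lies 19 mm behind it (bot.grip_depth is the distance from the TCP to the grasp point, in m); z points along the fingers, y is the line along which they close (so a half turn about z gives the same grasp; the last joint's range is limited). The gripper opens to 85 mm and grips with 20 to 120 N. Pads are 22 mm wide; open, the fingers measure 114 mm over their backs; the gripper's body (76 mm by 85 mm) begins 54 mm behind the grasp point. The pads swing forward as they close: fully open they stand 13 mm farther back than shut.
Start: joints at [1.027, 0.351, 1.652, -0, 1.139, -0.085], TCP at [0.244, 0.493, 0.231] pointing down, gripper open.
Joint ranges: [-2.75, 2.75], [-0.79, 2.1], [0.01, 2.65], [-1.57, 4.71], [0.07, 3.14], [-2.87, 2.87]. Speed limits (rad/s): [2.22, 2.22, 2.79, 3.14, 3.14, 3.14].

### API

Orientations are given as a unit quaternion [w, x, y, z].
In Python, from bench import get_obs, imaging, ticket, finder, bot gives the robot as it stands.
- The arm moves only by the shell command python3 -m creep 'ROWS' [OPENING] [FORCE]. ROWS is JSON, a list of rows, each a list of 4 numbers: the shift along the tool's x, y, z each as a share of 0.6 m, from -1 to 1, then the turn about the tool's z as a share of 2 pi rad, from -1 to 1. In form: [[tx, ty, tz, yaw], ...]. A call has 1 to 8 rows; each row is the pose to reach, as a shift and turn from the pose commanded when the call began, along the tool's axes at that moment, turning the shorter way round; what a row does not reach only later rows make up. A row lasts 1/12 s, in which the tool goes at most 41.7 mm and 7.16 degrees, less where a joint would pass 70% of its speed; a pose out of reach is approached as far as the arm can. A call with a number of a shift or a turn outside -1 to 1 is refused whole. A call with a gripper value outside its range is refused whole. OPENING is the closure, from 0 (fully open) to 1 (shut), set as the call begins (- or left out, the last holds). The fingers move at their own pace and stop on an object; FORCE is the grip in N (left out, the last holds). Time passes only in rows, so rows that repeat a pose let the fingers close. It gives the time, the measured TCP pose, the force, the opening and the grip force at its end, in the units of the state.
- get_obs(): the state, without advancing time (a new reading comes with each control period).
- imaging.get_image(name): name is "scene" or "top" or "wrist"; returns a dict with "pixels" (420x560x3 uint8, red, green, blue), "mtx" (3x3 intrinsics, pixels), "rvec" (rotation vector, rad) and "tvec" (3), from world to camera coordinates, as OpenCV has them. Camera axes: x right, y down, z forward; pixel columns grow to the right and rows downward; lengths in m; the calibration is good to about 2 mm. A picture is of the moment at which its call begins. There is no depth.
- ticket.finish_job(): hands the job in; it is judged then, once.
Trained networks look in the newest picture that a camera, given by its name, has taken for a name from the list of things; names that differ only in an ending like _2 or _b are one class to them, and where a whole thing is asked for, a point or a joint stands for the part that bears it (a point fixed in the world has none). Each returns a list of dicts, best first, with "conf" (0 to 1); they miss things now and then, are a little off and sometimes report something else, mostly with a low value. They report only what shows in the picture. A call takes as long as a camera call. They do not tell look-alikes from the thing itself.
- finder.look_for(camera, name): "box" ([centre column, centre row, width, height] in pixels, round what is visible of it).
The state is a dict: "clock": time; "joint_positions": joint angles; "qvel": joint speeds; "effort": joint torques, N m; "ee_pos": TCP position; "eef_rot": TCP orientation; "contact_force": force on the tool from outside, world axes, zero at the start; "ft_torque": the same for the moment, N m; "grip_width": finger opening in m; "finger_force": force on a finger pad.
Only numpy, scipy, OpenCV 4.12 (cv2) and the standard library are available. Lean on these libraries where they do the work, as an engineer would, in place of code of your own. Each camera call takes 0.05 s, during which the arm holds its last target. There are 200 camera calls.

### The job

Sort the consumables on the bench into their grey trays: one reagent pack, foil side up, in each bay of the long tray, one sample vial standing upright in each bay of the short tray, and the calibration puck flat in the round dish, ring side up. Leave the glass beaker and the jar where they stand.

Things in the scene. Friction and masses are not known exactly. Their poses are not given: they have to be found in the camera images.
- pack_a_mid (a point): A reagent pack: white plastic block 72 long (own x) x 30 wide (own y) x 40 high, label on its sides, foil top with three dark dots; about 70 g. The point is its centre, 20 mm above its underside. It stands upright (z up) on the bench. The two packs are alike and interchangeable.
- pack_b_mid (a point): The other reagent pack: white plastic block 72 long (own x) x 30 wide (own y) x 40 high, label on its sides, foil top with three dark dots; about 70 g. The point is its centre, 20 mm above its underside. It stands upright (z up) on the bench. The two packs are alike and interchangeable.
- vial_a_mid (a point): A sample vial: upright closed cylinder 28 in diameter x 55 high, amber glass with a white cap of the same diameter; about 45 g. The point is its centre, 27.5 mm above its underside. The two vials are alike and interchangeable.
- vial_b_mid (a point): The other sample vial: upright closed cylinder 28 in diameter x 55 high, amber glass with a white cap of the same diameter; about 45 g. The point is its centre, 27.5 mm above its underside. The two vials are alike and interchangeable.
- puck_mid (a point): calibration puck: plain aluminium disc, 44 in diameter x 30 high, with a thin dark ring on top, lying flat; about 120 g. The point is its centre, 15 mm above its underside.
- pack_tray: long tray for the packs: fixed to the bench, grey plastic, open-topped, 208 long (own x) x 62 wide (own y) x 14 high, walls and floor 4 thick, one low cross wall making two equal bays of 98 x 54 inside, centred at own x = +51 and -51, y = 0. Origin: centre of its underside, on the bench. A pack goes into a bay with its length along the tray's length.
- vial_tray: short tray for the vials: fixed to the bench, grey plastic, open-topped, 120 long (own x) x 62 wide (own y) x 14 high, walls and floor 4 thick, one low cross wall making two square bays of 54 x 54 inside, centred at own x = +29 and -29, y = 0. Origin: centre of its underside, on the bench.
- puck_dish: round dish for the puck: fixed to the bench, grey plastic, 80 outer diameter, 12 high, wall and floor 4 thick (72 inside). Origin: centre of its underside, on the bench.
- beaker: glass beaker, a loose bystander to be left alone: open cup about 50 across, 70 high. Origin: centre of its underside.
- jar: closed squat jar with a label, a loose bystander to be left alone: 48 across, 65 high. Origin: centre of its underside.
There are look-alikes about, which are no part of the job. What is shaped like the part that bears pack_b_mid but purple is not meant.

How it is judged:
By the outcome, as a careful person would: the job done as asked, in the order asked, and still so for the second after the job is handed in, with the robot touching nothing.
It also fails if it takes over 128 s, if anything falls off the work surface, if the arm or the gripper's body presses on something with over 40 N, if the wrist force passes 120 N, or if a joint passes its speed limit or range.

## Working session

There is one attempt and no reset: what is moved stays moved. The work goes in short steps, Python scripts to look and compute and a shell command to move; the robot and the scene stay as the last step left them, time stands still between calls to the robot, and variables do not carry over. Pictures are saved under pics/ and viewed, at most 14 in all, crops included, and the job is handed in when it is done.

```bash
ls; mkdir -p pics
python3 - <<'E'
from bench import get_obs, imaging, finder, bot
import cv2
print(get_obs())
for c in ["top","scene"]:
    im=imaging.get_image(c); cv2.imwrite(f"pics/{c}0.png",im["pixels"][:,:,::-1]); print(c,im["mtx"].tolist(),im["rvec"],im["tvec"])
    for n in ["pack_a_mid","vial_a_mid","puck_mid","pack_tray","vial_tray","puck_dish","beaker","jar"]:
        print(n,[([round(x) for x in d["box"]],round(d["conf"],2)) for d in finder.look_for(c,n)])
E
```

```text
pics
{'clock': 0.0, 'joint_positions': array([ 1.02741174e+00,  3.51251348e-01,  1.65243771e+00,  4.27029297e-05,
        1.13909097e+00, -8.46296980e-02]), 'qvel': array([ 0.00017784,  0.00012633,  0.00049633,  0.0016952 , -0.0001933 ,
       -0.00035699]), 'effort': array([-6.89399476e-04, -5.06092572e+01, -2.91408366e+01, -1.57103973e-04,
        4.42811273e-03,  1.27422186e-05]), 'ee_pos': array([0.24336656, 0.49285386, 0.23074497]), 'eef_rot': array([-2.01812176e-04,  2.27379987e-01,  9.73805930e-01, -5.58667864e-04]), 'contact_force': array([ 0.75806613,  0.34234064, -0.62521163]), 'ft_torque': array([0.00695454, 0.0001693 , 0.01204167]), 'finger_force': 0.0, 'grip_width': 0.08567177582739664}
top [[396.13845097602825, 0.0, 276.53161904922877], [0.0, 396.13845097602825, 212.33876412944664], [0.0, 0.0, 1.0]] [ 2.20285864 -2.16860092  0.06305918] [-0.03502646  0.48424176  1.05479859]
pack_a_mid [([213, 228, 18, 29], 0.7), ([320, 230, 16, 14], 0.44)]
vial_a_mid []
puck_mid [([318, 232, 20, 15], 0.46), ([266, 165, 32, 45], 0.27)]
pack_tray [([388, 198, 32, 78], 0.91)]
vial_tray [([336, 174, 24, 21], 0.73), ([266, 168, 34, 46], 0.61)]
puck_dish [([135, 189, 29, 31], 0.92)]
beaker [([336, 173, 24, 24], 0.74), ([154, 262, 20, 11], 0.33)]
jar [([317, 230, 17, 17], 0.38)]
scene [[512.9284549211549, 0.0, 273.46219275387], [0.0, 512.9284549211549, 202.87859827929037], [0.0, 0.0, 1.0]] [ 1.32672777  2.03583977 -1.04910969] [ 0.21892082 -0.20050684  1.5792972 ]
pack_a_mid [([346, 227, 33, 35], 0.9)]
vial_a_mid [([421, 217, 12, 25], 0.61)]
puck_mid [([240, 197, 14, 20], 0.53)]
pack_tray [([153, 204, 57, 53], 0.94)]
vial_tray [([260, 260, 33, 44], 0.81)]
puck_dish [([434, 288, 42, 29], 0.98)]
beaker [([194, 221, 21, 33], 0.95)]
jar [([342, 263, 19, 37], 0.77)]
```

Run:
```python
import cv2
a=cv2.imread("pics/top0.png")[130:300,100:430]; cv2.imwrite("pics/t0c.png",cv2.resize(a,None,fx=2.4,fy=2.4,interpolation=2))
a=cv2.imread("pics/scene0.png")[150:350,120:480]; cv2.imwrite("pics/s0c.png",cv2.resize(a,None,fx=2.2,fy=2.2,interpolation=2))
```

```text
(no output)
```

View pics/t0c.png

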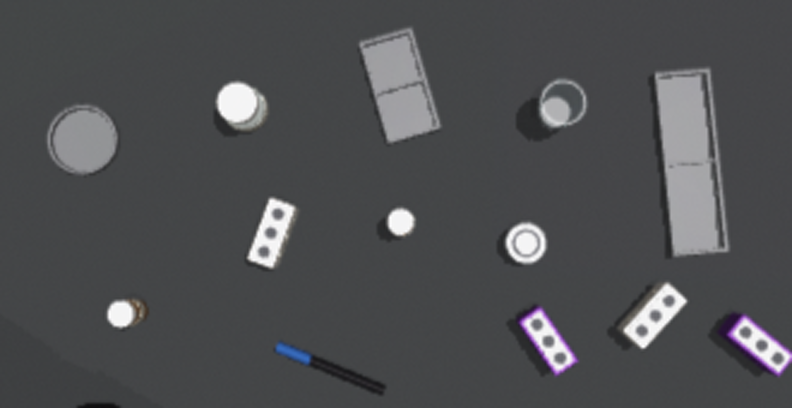

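View pics/s0c.png

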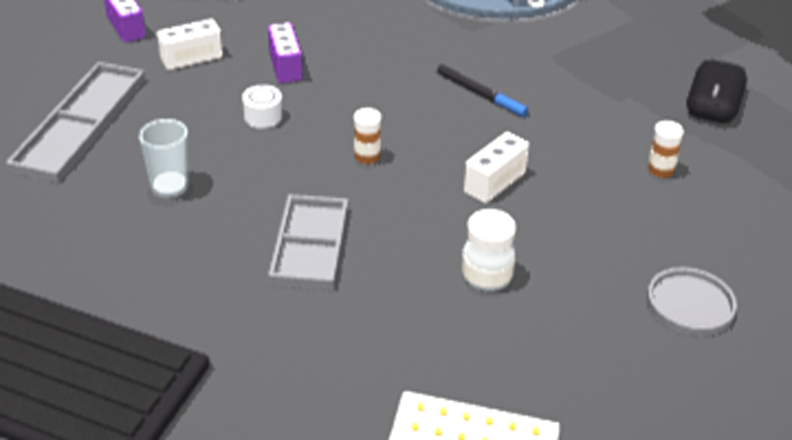

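White packs are at top pixels (213,227) and (372,262). The purple look-alikes, at about (328,272) and (417,274), are not meant. Vials are at (151,260) and (267,222), the puck with its ring at (319,231), and the jar at (199,173). I'll measure from the top image and confirm with an enlarged crop.

```bash
cat > h.py <<'E'
import numpy as np, cv2
from scipy.spatial.transform import Rotation as R
from bench import get_obs, imaging
def back(im,uv,z):
    uv=np.atleast_2d(np.array(uv,float)); Rm=cv2.Rodrigues(np.array(im["rvec"],float))[0]; t=np.array(im["tvec"],float).ravel()
    d=np.c_[(uv-im["mtx"][:2,2])/[im["mtx"][0,0],im["mtx"][1,1]],np.ones(len(uv))]@Rm; c=-Rm.T@t
    return (c+d*((z-c[2])/d[:,2])[:,None])[:,:2]
def pose():
    o=get_obs(); q=o["eef_rot"]; return np.array(o["ee_pos"]),R.from_quat([q[1],q[2],q[3],q[0]])
def go(xyz,yaxis=None):
    """print shares to bring the TCP to xyz, tool y along world angle yaxis (deg, mod 180)"""
    p,r=pose(); s=r.inv().apply(np.array(xyz)-p)/0.6; m=r.as_matrix()
    cur=np.degrees(np.arctan2(m[1,1],m[0,1])); yaw=0
    if yaxis is not None: yaw=-((yaxis-cur+90)%180-90)   # tool z down
    print("to",np.round(xyz,3),"rows",np.round(s,4),"yaw",round(yaw/360,4),"(deg %.1f)"%yaw,"len mm %.0f"%(np.linalg.norm(s)*600),"now",np.round(p,3),"y",round(cur,1),"q6",get_obs()["joint_positions"][5].round(2),"t",get_obs()["clock"])
def blob(im,c,thr,z,half=24,lo=True):
    g=im["pixels"][:,:,:].min(2); S=6; u,v=map(int,c); w=g[v-half:v+half,u-half:u+half]
    w=cv2.resize(w,None,fx=S,fy=S,interpolation=cv2.INTER_CUBIC); m=cv2.inRange(w,*thr)
    cs=cv2.findContours(m,cv2.RETR_EXTERNAL,cv2.CHAIN_APPROX_NONE)[0]
    k=max(cs,key=lambda k:cv2.contourArea(k)-(1e6 if cv2.pointPolygonTest(cv2.convexHull(k),(half*S,half*S),False)<0 else 0))
    px=(cv2.convexHull(k)[:,0]+.5)/S-.5+[u-half,v-half]
    w=back(im,px,z).astype(np.float32); (cx,cy),(a,b),an=cv2.minAreaRect(w*1000)
    if a<b: a,b,an=b,a,an-90
    return cx/1000,cy/1000,a,b,(an+90)%180-90
E
python3 - <<'E'
from h import *
im=imaging.get_image("top"); g=im["pixels"].min(2)
for v,u in [(227,213),(233,210),(262,372),(260,151),(222,267),(231,319),(150,266),(198,388),(189,135),(230,300)]: print((u,v),im["pixels"][v,u],end=' ')
print()
for n,c,z in [("packL",(213,227),.04),("packR",(372,262),.04),("vialL",(151,260),.055),("vialM",(267,222),.055),("puck",(319,231),.03)]:
    print(n,[np.round(blob(im,c,(t,255),z),4).tolist() for t in (150,190,215)])
for n,c,h in [("vtray",(266,165),26),("ptray",(388,198),44),("dish",(135,188),24)]:
    print(n,[np.round(blob(im,c,(t,255),.013,h),4).tolist() for t in (95,105,115)])
a=im["pixels"][225:295,300:435,::-1]; cv2.imwrite("pics/conf.png",cv2.resize(a,None,fx=5,fy=5,interpolation=2))
E
```

```text
(213, 227) [104 103 110] (210, 233) [116 116 121] (372, 262) [115 115 120] (151, 260) [244 244 244] (267, 222) [244 244 245] (319, 231) [244 244 244] (266, 150) [158 158 162] (388, 198) [126 127 128] (135, 189) [147 148 150] (300, 230) [68 70 71] 
packL [[0.4428, 0.1393, 73.0837, 32.9098, -18.9659], [0.4429, 0.1399, 71.3843, 30.1478, -18.8988], [0.4428, 0.1402, 70.0134, 28.4619, -18.8122]]
packR [[0.3594, -0.2805, 72.797, 31.0877, -41.999], [0.3594, -0.2806, 70.9353, 29.3966, -42.0258], [0.3593, -0.2807, 69.9296, 28.4263, -42.0739]]
vialL [[0.3525, 0.298, 28.2829, 28.0651, 2.1346], [0.3525, 0.2984, 26.5409, 26.341, 2.1329], [0.3525, 0.2984, 24.8444, 24.6144, 2.1299]]
vialM [[0.4569, -0.002, 28.5108, 28.4557, 45.9779], [0.4564, -0.0025, 26.8587, 26.4228, 0.953], [0.4564, -0.0023, 25.9912, 25.1206, 1.0457]]
puck [[0.4363, -0.1405, 44.2517, 43.6074, 45.6602], [0.4363, -0.1402, 42.2123, 41.7415, -85.2881], [0.4364, -0.14, 40.7238, 40.2322, -89.1036]]
vtray [[0.6143, 0.0028, 122.9339, 64.3551, 17.3271], [0.614, 0.0029, 121.5312, 63.4817, 17.2031], [0.6139, 0.0028, 120.5214, 62.6058, 17.2045]]
ptray [[0.5316, -0.3284, 211.061, 64.2115, 5.7552], [0.5316, -0.3283, 209.9878, 63.3062, 5.754], [0.5314, -0.3282, 208.865, 62.6736, 5.7533]]
dish [[0.5463, 0.3627, 80.1842, 79.0307, -89.1462], [0.5468, 0.3629, 79.1566, 78.1052, 83.4576], [0.5439, 0.3622, 78.2292, 71.8759, -79.8082]]
```

View pics/conf.png

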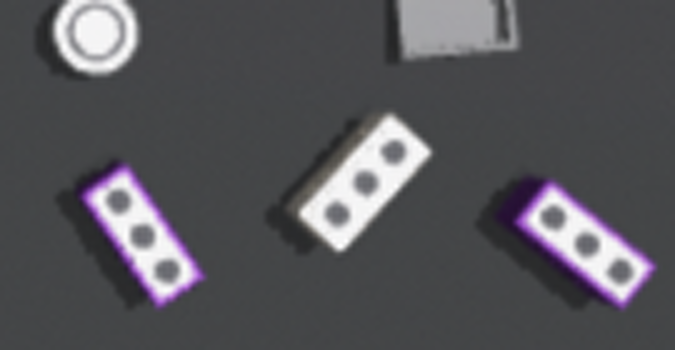

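The enlarged crop settles it: the middle white block (372,262) is a reagent pack, and the blocks on either side of it have purple sides, so I leave those. The first target is the left pack.

```bash
python3 -c "
from h import *
go([.4428,.1398,.12],71.1)"
```

```text
to [0.443 0.14  0.12 ] rows [-0.5585 -0.3809  0.1855] yaw -0.0205 (deg -7.4) len mm 421 now [0.244 0.493 0.231] y 63.7 q6 -0.08 t 0.95
```

```bash
python3 -m creep '[[-0.5585,-0.3809,0.1855,-0.0205],[-0.5585,-0.3809,0.1855,-0.0205],[-0.5585,-0.3809,0.1855,-0.0205],[-0.5585,-0.3809,0.1855,-0.0205],[-0.5585,-0.3809,0.1855,-0.0205],[-0.5585,-0.3809,0.1855,-0.0205],[-0.5585,-0.3809,0.1855,-0.0205],[-0.5585,-0.3809,0.1855,-0.0205]]' 0.3 40; python3 -c "
from h import *
go([.4428,.1398,.12],71.1)"
```

```text
clock: 1.62
ee_pos: [0.4013, 0.2129, 0.1433]
eef_rot: [0.0, 0.164, 0.986, 0.0]
contact_force: [1.3, 0.2, 1.0]
grip_width: 0.0598
finger_force: 0.0
to [0.443 0.14  0.12 ] rows [-0.1048 -0.0928  0.0389] yaw 0.0 (deg 0.0) len mm 87 now [0.401 0.213 0.143] y 71.1 q6 -0.86 t 1.6167
```

```bash
python3 -m creep '[[-0.1048,-0.0928,0.0389,0],[-0.1048,-0.0928,0.0389,0],[-0.1048,-0.0928,0.0389,0],[-0.1048,-0.0928,0.0389,0]]' | head -2; python3 -c "
from h import *
im=imaging.get_image('wrist'); cv2.imwrite('pics/w1.png',im['pixels'][:,:,::-1])
go([.4428,.1398,.015],71.1)"
```

```text
clock: 1.95
ee_pos: [0.4427, 0.1398, 0.1197]
to [0.443 0.14  0.015] rows [-0.0018 -0.0016  0.1751] yaw -0.0003 (deg -0.1) len mm 105 now [0.442 0.141 0.12 ] y 71.0 q6 -1.03 t 2.0
```

View pics/w1.png

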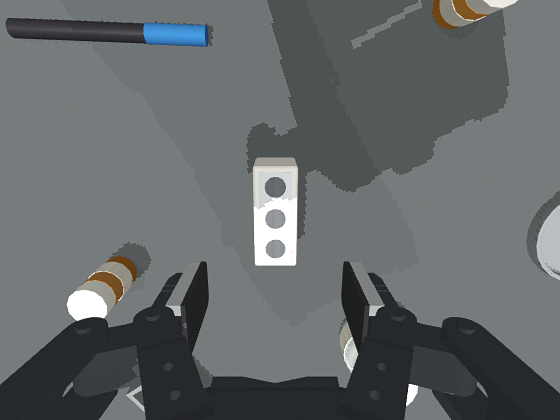

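The pack sits centred between the fingers (columns 255–296, finger midline at about 276) and square to them. Descend, grip and lift.

```bash
python3 -m creep '[[0,0,0.05,0],[0,0,0.1,0],[0,0,0.14,0],[0,0,0.165,0],[0,0,0.1750,0],[0,0,0.1750,0]]' 
python3 -m creep '[[0,0,0,0],[0,0,0,0],[0,0,0,0],[0,0,0,0],[0,0,0,0],[0,0,0,0]]' 1 40
python3 -m creep '[[0,0,-0.03,0],[0,0,-0.08,0],[0,0,-0.14,0],[0,0,-0.19,0],[0,0,-0.19,0]]' 
python3 -c "
from h import *
go([.582,-.323,.13],95.75)"
```

```text
clock: 2.5
ee_pos: [0.4412, 0.1425, 0.0146]
eef_rot: [-0.001, 0.163, 0.987, -0.0]
contact_force: [-0.3, -0.4, -0.5]
grip_width: 0.0596
finger_force: 0.0
clock: 3.0
ee_pos: [0.4428, 0.142, 0.0165]
eef_rot: [0.001, 0.164, 0.986, 0.001]
contact_force: [-2.2, 3.3, 5.1]
grip_width: 0.0293
finger_force: 40.1
clock: 3.42
ee_pos: [0.4448, 0.1422, 0.135]
eef_rot: [0.004, 0.164, 0.986, 0.002]
contact_force: [0.9, -0.8, -1.2]
grip_width: 0.029
finger_force: 40.0
to [ 0.582 -0.323  0.13 ] rows [-0.4675 -0.6595  0.009 ] yaw -0.0685 (deg -24.7) len mm 485 now [0.445 0.142 0.135] y 71.1 q6 -1.03 t 3.4167
```

```bash
python3 -m creep '[[-0.4675,-0.6595,0,-0.0685],[-0.4675,-0.6595,0,-0.0685],[-0.4675,-0.6595,0,-0.0685],[-0.4675,-0.6595,0,-0.0685],[-0.4675,-0.6595,0,-0.0685],[-0.4675,-0.6595,0,-0.0685],[-0.4675,-0.6595,0,-0.0685],[-0.4675,-0.6595,0,-0.0685]]' | head -2
python3 -c "
from h import *
go([.582,-.323,.13],95.75)"
```

```text
clock: 4.08
ee_pos: [0.5314, -0.1623, 0.1295]
to [ 0.582 -0.323  0.13 ] rows [-0.0571 -0.2749 -0.0008] yaw -0.0 (deg -0.0) len mm 168 now [ 0.531 -0.162  0.129] y 95.7 q6 -2.05 t 4.0833
```

```bash
python3 -m creep '[[-0.0571,-0.2749,0,0],[-0.0571,-0.2749,0,0],[-0.0571,-0.2749,0,0],[-0.0571,-0.2749,0,0],[-0.0571,-0.2749,0,0],[-0.0571,-0.2749,0,0],[-0.0571,-0.2749,0,0],[-0.0571,-0.2749,0,0]]' | head -2
python3 -c "
from h import *
im=imaging.get_image('wrist'); cv2.imwrite('pics/w2.png',im['pixels'][:,:,::-1])
go([.582,-.323,.020],95.75)"
```

```text
clock: 4.75
ee_pos: [0.5817, -0.3196, 0.1292]
to [ 0.582 -0.323  0.02 ] rows [ 0.0003 -0.0058  0.1823] yaw 0.0002 (deg 0.1) len mm 109 now [ 0.582 -0.32   0.129] y 95.8 q6 -2.24 t 4.8
```

View pics/w2.png

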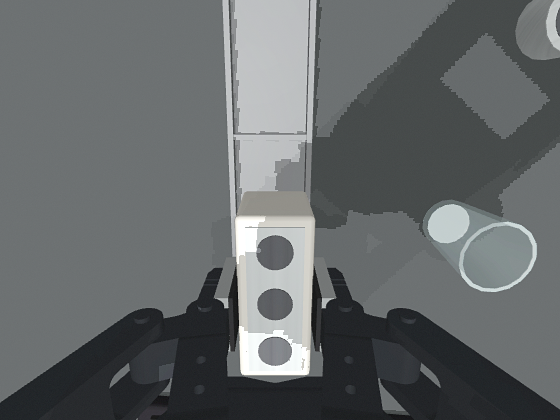

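```bash
python3 -m creep '[[0,-0.0058,0.05,0],[0,-0.0058,0.1,0],[0,-0.0058,0.14,0],[0,-0.0058,0.165,0],[0,-0.0058,0.175,0],[0,-0.0058,0.18,0],[0,-0.0058,0.18,0],[0,-0.0058,0.18,0]]' 
python3 -m creep '[[0,0,0.001,0],[0,0,0.001,0],[0,0,0.001,0],[0,0,0.001,0],[0,0,0.001,0]]' 0.3
python3 -m creep '[[0,0,-0.03,0],[0,0,-0.08,0],[0,0,-0.14,0],[0,0,-0.19,0],[0,0,-0.19,0]]' | head -2
python3 -c "
from h import *
go([.3594,-.2806,.13],48)"
```

```text
clock: 5.47
ee_pos: [0.583, -0.3246, 0.0227]
eef_rot: [0.001, -0.05, 0.999, -0.001]
contact_force: [0.8, -0.5, -1.0]
grip_width: 0.0292
finger_force: 40.1
clock: 5.88
ee_pos: [0.5824, -0.3244, 0.0209]
eef_rot: [0.0, -0.05, 0.999, -0.0]
contact_force: [-0.9, -0.1, 0.1]
grip_width: 0.06
finger_force: 0.0
clock: 6.3
ee_pos: [0.5848, -0.3259, 0.1415]
to [ 0.359 -0.281  0.13 ] rows [0.3663 0.1129 0.0157] yaw 0.1326 (deg 47.8) len mm 230 now [ 0.585 -0.326  0.141] y 95.8 q6 -2.25 t 6.3
```

```bash
python3 -m creep '[[0.3663,0.1129,0.01,0.1326],[0.3663,0.1129,0.01,0.1326],[0.3663,0.1129,0.01,0.1326],[0.3663,0.1129,0.01,0.1326],[0.3663,0.1129,0.01,0.1326],[0.3663,0.1129,0.01,0.1326],[0.3663,0.1129,0.01,0.1326],[0.3663,0.1129,0.01,0.1326]]' | head -2
python3 -m creep '[[0,0,0,0],[0,0,0,0]]' | head -2
python3 -c "
from h import *
go([.3594,-.2806,.015],48)"
```

```text
clock: 6.97
ee_pos: [0.3561, -0.279, 0.1289]
clock: 7.13
ee_pos: [0.3575, -0.2792, 0.1287]
to [ 0.359 -0.281  0.015] rows [-0.0038  0.0004  0.1895] yaw 0.0006 (deg 0.2) len mm 114 now [ 0.357 -0.279  0.129] y 48.2 q6 -1.61 t 7.1333
```

```bash
python3 -m creep '[[-0.0038,0,0.05,0],[-0.0038,0,0.1,0],[-0.0038,0,0.15,0],[-0.0038,0,0.18,0],[-0.0038,0,0.1895,0],[-0.0038,0,0.1895,0]]' 
python3 -m creep '[[0,0,0,0],[0,0,0,0],[0,0,0,0],[0,0,0,0],[0,0,0,0],[0,0,0,0]]' 1 40
python3 -m creep '[[0,0,-0.03,0],[0,0,-0.08,0],[0,0,-0.14,0],[0,0,-0.19,0],[0,0,-0.19,0]]' 
python3 -c "
from h import *
go([.481,-.3335,.13],95.75)"
```

```text
clock: 7.63
ee_pos: [0.3585, -0.28, 0.0138]
eef_rot: [-0.001, 0.357, 0.934, 0.0]
contact_force: [0.3, 0.4, 0.5]
grip_width: 0.0596
finger_force: 0.0
clock: 8.13
ee_pos: [0.3593, -0.2811, 0.0162]
eef_rot: [0.001, 0.358, 0.934, -0.0]
contact_force: [0.9, 1.6, 7.2]
grip_width: 0.0292
finger_force: 40.5
clock: 8.55
ee_pos: [0.3605, -0.2823, 0.1346]
eef_rot: [0.004, 0.358, 0.934, -0.002]
contact_force: [1.2, -1.1, 0.2]
grip_width: 0.0292
finger_force: 39.7
to [ 0.481 -0.334  0.13 ] rows [-0.2062  0.0708  0.0096] yaw -0.1325 (deg -47.7) len mm 131 now [ 0.361 -0.282  0.135] y 48.0 q6 -1.6 t 8.55
```

```bash
python3 -m creep '[[-0.2062,0.0708,0,-0.1325],[-0.2062,0.0708,0,-0.1325],[-0.2062,0.0708,0,-0.1325],[-0.2062,0.0708,0,-0.1325],[-0.2062,0.0708,0,-0.1325],[-0.2062,0.0708,0,-0.1325],[-0.2062,0.0708,0,-0.1325],[-0.2062,0.0708,0,-0.1325]]' | head -2
python3 -m creep '[[0,0,0,0],[0,0,0,0]]' 
python3 -c "
from h import *
go([.481,-.3335,.0205],95.75)"
```

```text
clock: 9.22
ee_pos: [0.4789, -0.3316, 0.129]
clock: 9.38
ee_pos: [0.4789, -0.3316, 0.129]
eef_rot: [0.0, -0.048, 0.999, -0.0]
contact_force: [0.0, 0.1, -0.2]
grip_width: 0.0295
finger_force: 39.7
to [ 0.481 -0.334  0.02 ] rows [-0.0032 -0.0034  0.1809] yaw -0.0005 (deg -0.2) len mm 109 now [ 0.479 -0.332  0.129] y 95.6 q6 -2.35 t 9.3833
```

```bash
python3 -m creep '[[-0.0032,-0.0034,0.05,0],[-0.0032,-0.0034,0.1,0],[-0.0032,-0.0034,0.14,0],[-0.0032,-0.0034,0.165,0],[-0.0032,-0.0034,0.175,0],[-0.0032,-0.0034,0.18,0],[-0.0032,-0.0034,0.18,0],[-0.0032,-0.0034,0.18,0]]' 
python3 -m creep '[[0,0,0.001,0],[0,0,0.001,0],[0,0,0.001,0],[0,0,0.001,0],[0,0,0.001,0]]' 0.3
python3 -m creep '[[0,0,-0.03,0],[0,0,-0.08,0],[0,0,-0.14,0],[0,0,-0.19,0],[0,0,-0.19,0]]' | head -2
python3 -c "
from h import *
go([.4566,-.0022,.14],107.2)"
```

```text
clock: 10.05
ee_pos: [0.4816, -0.3339, 0.0219]
eef_rot: [0.001, -0.05, 0.999, -0.001]
contact_force: [0.5, -0.1, -0.7]
grip_width: 0.029
finger_force: 39.7
clock: 10.47
ee_pos: [0.4811, -0.3336, 0.0205]
eef_rot: [0.0, -0.05, 0.999, -0.0]
contact_force: [0.1, -0.2, -0.5]
grip_width: 0.0598
finger_force: 0.0
clock: 10.88
ee_pos: [0.4832, -0.3352, 0.1403]
to [ 0.457 -0.002  0.14 ] rows [-0.0111  0.5567 -0.0029] yaw -0.0319 (deg -11.5) len mm 334 now [ 0.483 -0.335  0.14 ] y 95.7 q6 -2.36 t 10.8833
```

```bash
python3 -m creep '[[-0.0111,0.5567,0,-0.0319],[-0.0111,0.5567,0,-0.0319],[-0.0111,0.5567,0,-0.0319],[-0.0111,0.5567,0,-0.0319],[-0.0111,0.5567,0,-0.0319],[-0.0111,0.5567,0,-0.0319],[-0.0111,0.5567,0,-0.0319],[-0.0111,0.5567,0,-0.0319]]' | head -2
python3 -m creep '[[0,0,0,0],[0,0,0,0]]' |head -2
python3 -c "
from h import *
im=imaging.get_image('top'); cv2.imwrite('pics/top1.png',cv2.resize(im['pixels'][110:310,100:440,::-1],None,fx=2.3,fy=2.3,interpolation=2))
go([.4566,-.0022,.017],107.2)"
```

```text
clock: 11.55
ee_pos: [0.4538, 0.0006, 0.1342]
clock: 11.72
ee_pos: [0.4542, 0.0005, 0.1342]
to [ 0.457 -0.002  0.017] rows [-0.0027 -0.0032  0.1954] yaw 0.0003 (deg 0.1) len mm 117 now [ 0.454 -0.001  0.134] y 107.3 q6 -1.98 t 11.7667
```

View pics/top1.png

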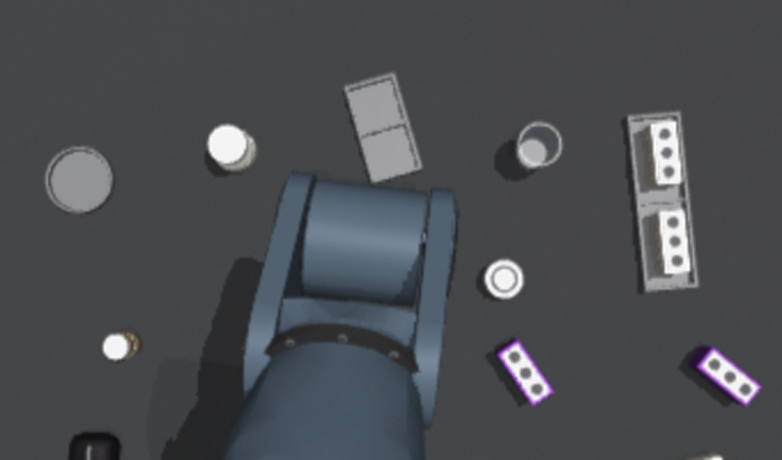

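Both packs sit in the long tray's bays, at crop (666,153) and (674,241), foil up. Now the middle vial.

```bash
python3 -m creep '[[-0.0027,-0.0032,0.05,0],[-0.0027,-0.0032,0.1,0],[-0.0027,-0.0032,0.15,0],[-0.0027,-0.0032,0.185,0],[-0.0027,-0.0032,0.1954,0],[-0.0027,-0.0032,0.1954,0],[-0.0027,-0.0032,0.1954,0]]' 
python3 -m creep '[[0,0,0,0],[0,0,0,0],[0,0,0,0],[0,0,0,0],[0,0,0,0],[0,0,0,0]]' 1 30
python3 -m creep '[[0,0,-0.03,0],[0,0,-0.08,0],[0,0,-0.14,0],[0,0,-0.19,0],[0,0,-0.19,0]]' 
python3 -c "
from h import *
go([.6417,.0114,.13],107.2)"
```

```text
clock: 12.35
ee_pos: [0.4571, -0.0034, 0.0176]
eef_rot: [0.0, -0.149, 0.989, -0.0]
contact_force: [0.2, 0.4, 0.8]
grip_width: 0.0598
finger_force: 0.0
clock: 12.85
ee_pos: [0.4573, -0.0027, 0.0182]
eef_rot: [0.001, -0.15, 0.989, -0.0]
contact_force: [-0.7, -1.8, 8.5]
grip_width: 0.0272
finger_force: 29.0
clock: 13.27
ee_pos: [0.4592, -0.0028, 0.1366]
eef_rot: [0.004, -0.15, 0.989, -0.001]
contact_force: [0.6, 0.3, 0.6]
grip_width: 0.0273
finger_force: 29.7
to [0.642 0.011 0.13 ] rows [-0.2974 -0.0674  0.0138] yaw 0.0 (deg 0.0) len mm 183 now [ 0.459 -0.003  0.137] y 107.2 q6 -1.98 t 13.2667
```

```bash
python3 -m creep '[[-0.2974,-0.0674,0,0],[-0.2974,-0.0674,0,0],[-0.2974,-0.0674,0,0],[-0.2974,-0.0674,0,0],[-0.2974,-0.0674,0,0],[-0.2974,-0.0674,0,0],[-0.2974,-0.0674,0,0]]' | head -2
python3 -c "
from h import *
im=imaging.get_image('wrist'); cv2.imwrite('pics/w3.png',im['pixels'][:,:,::-1])
go([.6417,.0114,.0215],107.2)"
```

```text
clock: 13.85
ee_pos: [0.6389, 0.0117, 0.1304]
to [0.642 0.011 0.022] rows [-0.0057 -0.0022  0.1818] yaw 0.0 (deg 0.0) len mm 109 now [0.638 0.012 0.131] y 107.2 q6 -1.93 t 13.9
```

View pics/w3.png

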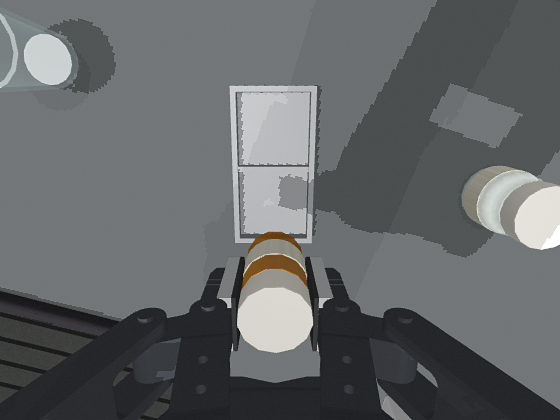

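The vial is held upright and centred on the tray's width (tray columns 232–316, vial at 276). Lower and release.

```bash
python3 -m creep '[[-0.0057,-0.0022,0.05,0],[-0.0057,-0.0022,0.1,0],[-0.0057,-0.0022,0.14,0],[-0.0057,-0.0022,0.165,0],[-0.0057,-0.0022,0.175,0],[-0.0057,-0.0022,0.18,0],[-0.0057,-0.0022,0.1805,0],[-0.0057,-0.0022,0.1805,0]]' 
python3 -m creep '[[0,0,0.001,0],[0,0,0.001,0],[0,0,0.001,0],[0,0,0.001,0],[0,0,0.001,0]]' 0.3
python3 -m creep '[[0,0,-0.03,0],[0,0,-0.08,0],[0,0,-0.14,0],[0,0,-0.19,0],[0,0,-0.2,0]]' | head -2
python3 -c "
from h import *
go([.3525,.2982,.145],107.2)"
```

```text
clock: 14.57
ee_pos: [0.643, 0.0112, 0.024]
eef_rot: [0.001, -0.15, 0.989, -0.0]
contact_force: [0.3, 0.3, -0.5]
grip_width: 0.0273
finger_force: 29.7
clock: 14.98
ee_pos: [0.6427, 0.0113, 0.0224]
eef_rot: [0.0, -0.15, 0.989, -0.0]
contact_force: [-0.6, -0.1, 0.4]
grip_width: 0.0599
finger_force: 0.0
clock: 15.4
ee_pos: [0.6449, 0.0113, 0.1478]
to [0.352 0.298 0.145] rows [0.3241 0.601  0.0008] yaw 0.0 (deg 0.0) len mm 410 now [0.645 0.011 0.148] y 107.2 q6 -1.93 t 15.4
```

```bash
python3 -m creep '[[0.3241,0.601,0,0],[0.3241,0.601,0,0],[0.3241,0.601,0,0],[0.3241,0.601,0,0],[0.3241,0.601,0,0],[0.3241,0.601,0,0],[0.3241,0.601,0,0],[0.3241,0.601,0,0]]' | head -2
python3 -m creep '[[0.061,0.113,0,0],[0.061,0.113,0,0],[0.061,0.113,0,0],[0.061,0.113,0,0]]' |head -2
python3 -c "
from h import *
go([.3525,.2982,.0175],107.2)"
```

```text
clock: 16.07
ee_pos: [0.403, 0.2457, 0.142]
clock: 16.4
ee_pos: [0.3486, 0.2996, 0.142]
to [0.352 0.298 0.018] rows [-0.0055 -0.0042  0.2076] yaw 0.0005 (deg 0.2) len mm 125 now [0.349 0.3   0.142] y 107.4 q6 -1.27 t 16.4
```

```bash
python3 -m creep '[[-0.0055,-0.0042,0.05,0],[-0.0055,-0.0042,0.1,0],[-0.0055,-0.0042,0.15,0],[-0.0055,-0.0042,0.19,0],[-0.0055,-0.0042,0.207,0],[-0.0055,-0.0042,0.2076,0],[-0.0055,-0.0042,0.2076,0]]' 
python3 -m creep '[[0,0,0,0],[0,0,0,0],[0,0,0,0],[0,0,0,0],[0,0,0,0],[0,0,0,0]]' 1 30
python3 -m creep '[[0,0,-0.03,0],[0,0,-0.08,0],[0,0,-0.14,0],[0,0,-0.2,0],[0,0,-0.2,0]]' 
python3 -c "
from h import *
go([.5863,-.0057,.14],107.2)"
```

```text
clock: 16.98
ee_pos: [0.3542, 0.297, 0.0179]
eef_rot: [-0.0, -0.149, 0.989, -0.0]
contact_force: [0.1, -0.5, 0.2]
grip_width: 0.0596
finger_force: 0.0
clock: 17.48
ee_pos: [0.3543, 0.2977, 0.0188]
eef_rot: [0.001, -0.15, 0.989, 0.0]
contact_force: [0.4, -2.4, 8.5]
grip_width: 0.0274
finger_force: 29.0
clock: 17.9
ee_pos: [0.356, 0.2991, 0.144]
eef_rot: [0.005, -0.15, 0.989, 0.002]
contact_force: [1.6, 0.9, 0.4]
grip_width: 0.0273
finger_force: 29.8
to [ 0.586 -0.006  0.14 ] rows [-0.2162 -0.5988  0.007 ] yaw 0.0001 (deg 0.0) len mm 382 now [0.356 0.299 0.144] y 107.2 q6 -1.27 t 17.9
```

```bash
python3 -m creep '[[-0.2162,-0.5988,0,0],[-0.2162,-0.5988,0,0],[-0.2162,-0.5988,0,0],[-0.2162,-0.5988,0,0],[-0.2162,-0.5988,0,0],[-0.2162,-0.5988,0,0],[-0.2162,-0.5988,0,0],[-0.2162,-0.5988,0,0]]' | head -2
python3 -m creep '[[-0.028,-0.077,0,0],[-0.028,-0.077,0,0],[-0.028,-0.077,0,0],[-0.028,-0.077,0,0],[-0.028,-0.077,0,0]]' |head -2
python3 -c "
from h import *
go([.5863,-.0057,.022],107.2)"
```

```text
clock: 18.57
ee_pos: [0.5554, 0.0293, 0.1381]
clock: 18.98
ee_pos: [0.5834, -0.0068, 0.1376]
to [ 0.586 -0.006  0.022] rows [-0.0053  0.0003  0.1927] yaw 0.0001 (deg 0.0) len mm 116 now [ 0.583 -0.007  0.138] y 107.2 q6 -1.96 t 18.9833
```

```bash
python3 -m creep '[[-0.0053,0,0.05,0],[-0.0053,0,0.1,0],[-0.0053,0,0.14,0],[-0.0053,0,0.17,0],[-0.0053,0,0.185,0],[-0.0053,0,0.19,0],[-0.0053,0,0.191,0],[-0.0053,0,0.191,0]]' 
python3 -m creep '[[0,0,0.001,0],[0,0,0.001,0],[0,0,0.001,0],[0,0,0.001,0],[0,0,0.001,0]]' 0.3
python3 -m creep '[[0,0,-0.03,0],[0,0,-0.08,0],[0,0,-0.14,0],[0,0,-0.19,0],[0,0,-0.19,0]]' 0.15 | head -2
python3 -c "
from h import *
go([.4363,-.1403,.13],107.2)"
```

```text
clock: 19.65
ee_pos: [0.5875, -0.0064, 0.0239]
eef_rot: [0.001, -0.15, 0.989, -0.0]
contact_force: [0.3, -0.2, 0.4]
grip_width: 0.0275
finger_force: 29.9
clock: 20.07
ee_pos: [0.5873, -0.007, 0.0226]
eef_rot: [0.0, -0.15, 0.989, -0.0]
contact_force: [0.3, 0.2, 0.4]
grip_width: 0.0589
finger_force: 0.0
clock: 20.48
ee_pos: [0.59, -0.0072, 0.1425]
to [ 0.436 -0.14   0.13 ] rows [ 0.3105 -0.1361  0.0186] yaw 0.0 (deg 0.0) len mm 204 now [ 0.59  -0.007  0.142] y 107.2 q6 -1.96 t 20.4833
```

```bash
python3 -m creep '[[0.3105,-0.1361,0.01,0],[0.3105,-0.1361,0.01,0],[0.3105,-0.1361,0.01,0],[0.3105,-0.1361,0.01,0],[0.3105,-0.1361,0.01,0],[0.3105,-0.1361,0.01,0],[0.3105,-0.1361,0.01,0]]' | head -2
python3 -c "
from h import *
im=imaging.get_image('scene'); cv2.imwrite('pics/s1.png',cv2.resize(im['pixels'][150:350,120:480,::-1],None,fx=2.2,fy=2.2,interpolation=2))
go([.4363,-.1403,.011],107.2)"
```

```text
clock: 21.07
ee_pos: [0.4325, -0.141, 0.1304]
to [ 0.436 -0.14   0.011] rows [-0.0044 -0.0011  0.1992] yaw -0.0002 (deg -0.1) len mm 120 now [ 0.434 -0.14   0.131] y 107.1 q6 -2.29 t 21.1167
```

View pics/s1.png

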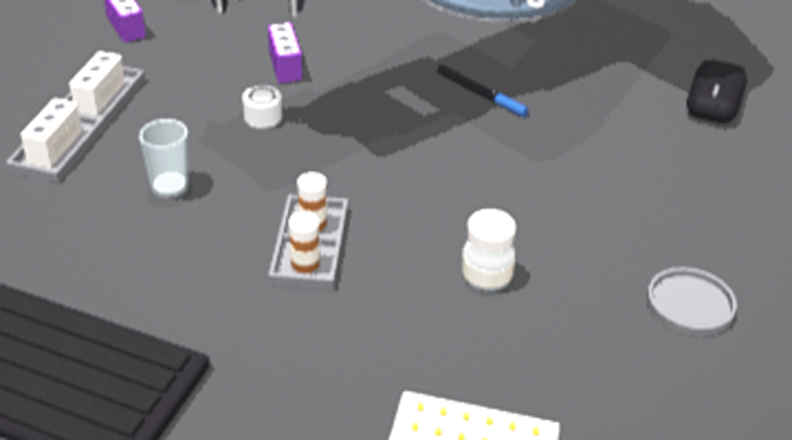

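Both packs are in the long tray and both vials stand in their bays (crop (312,205) and (305,245)); the beaker and jar are untouched. Next is the puck, crop (262,105).

```bash
python3 -m creep '[[-0.0044,-0.0011,0.05,0],[-0.0044,-0.0011,0.1,0],[-0.0044,-0.0011,0.15,0],[-0.0044,-0.0011,0.185,0],[-0.0044,-0.0011,0.198,0],[-0.0044,-0.0011,0.1985,0],[-0.0044,-0.0011,0.1985,0]]' 
python3 -m creep '[[0,0,0,0],[0,0,0,0],[0,0,0,0],[0,0,0,0],[0,0,0,0],[0,0,0,0]]' 1 45
python3 -m creep '[[0,0,-0.03,0],[0,0,-0.08,0],[0,0,-0.14,0],[0,0,-0.2,0],[0,0,-0.22,0],[0,0,-0.22,0]]' 
python3 -c "
from h import *
go([.5465,.3628,.14],107.2)"
```

```text
clock: 21.7
ee_pos: [0.4368, -0.1396, 0.0117]
eef_rot: [0.0, -0.15, 0.989, -0.0]
contact_force: [-0.0, -0.3, 0.3]
grip_width: 0.0726
finger_force: 0.0
clock: 22.2
ee_pos: [0.4369, -0.1401, 0.0127]
eef_rot: [0.001, -0.15, 0.989, -0.001]
contact_force: [-1.1, 2.4, 11.7]
grip_width: 0.0421
finger_force: 44.1
clock: 22.7
ee_pos: [0.4377, -0.1406, 0.1469]
eef_rot: [0.003, -0.15, 0.989, -0.002]
contact_force: [0.1, 0.6, -1.1]
grip_width: 0.0422
finger_force: 46.9
to [0.546 0.363 0.14 ] rows [-0.4213  0.7478  0.0103] yaw -0.0 (deg -0.0) len mm 515 now [ 0.438 -0.141  0.147] y 107.2 q6 -2.28 t 22.7
```

```bash
python3 -m creep '[[-0.4213,0.7478,0,0],[-0.4213,0.7478,0,0],[-0.4213,0.7478,0,0],[-0.4213,0.7478,0,0],[-0.4213,0.7478,0,0],[-0.4213,0.7478,0,0],[-0.4213,0.7478,0,0],[-0.4213,0.7478,0,0]]' | head -2
python3 -m creep '[[-0.149,0.264,0,0],[-0.149,0.264,0,0],[-0.149,0.264,0,0],[-0.149,0.264,0,0],[-0.149,0.264,0,0],[-0.149,0.264,0,0],[-0.149,0.264,0,0]]' |head -2
python3 -c "
from h import *
im=imaging.get_image('wrist'); cv2.imwrite('pics/w4.png',im['pixels'][:,:,::-1])
go([.5465,.3628,.0165],107.2)"
```

```text
clock: 23.37
ee_pos: [0.5059, 0.188, 0.1421]
clock: 23.95
ee_pos: [0.5443, 0.3639, 0.1414]
to [0.546 0.363 0.016] rows [-0.0037 -0.0013  0.2088] yaw 0.0 (deg 0.0) len mm 125 now [0.544 0.363 0.142] y 107.2 q6 -1.35 t 24.0
```

View pics/w4.png

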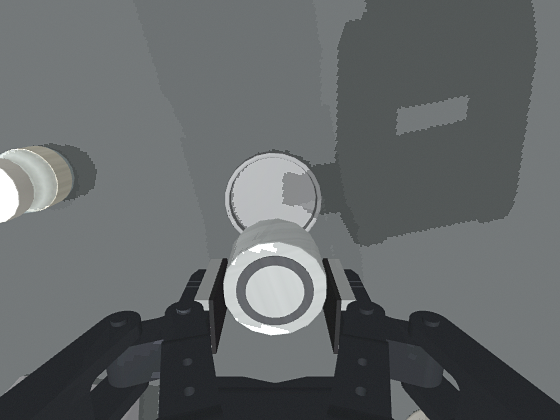

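The puck is held flat, ring up at (275,290), in line with the dish at (272,197).

```bash
python3 -m creep '[[-0.0037,-0.0013,0.05,0],[-0.0037,-0.0013,0.1,0],[-0.0037,-0.0013,0.15,0],[-0.0037,-0.0013,0.185,0],[-0.0037,-0.0013,0.2,0],[-0.0037,-0.0013,0.207,0],[-0.0037,-0.0013,0.208,0],[-0.0037,-0.0013,0.208,0]]' 
python3 -m creep '[[0,0,0.001,0],[0,0,0.001,0],[0,0,0.001,0],[0,0,0.001,0],[0,0,0.001,0]]' 0.2
python3 -m creep '[[0,0,-0.03,0],[0,0,-0.08,0],[0,0,-0.14,0],[0,0,-0.2,0],[0,0,-0.25,0],[0,0,-0.25,0]]' | head -2
python3 -m creep '[[0.3,0.1,-0.1,0],[0.3,0.1,-0.1,0],[0.3,0.1,-0.1,0],[0.3,0.1,-0.1,0],[0.3,0.1,-0.1,0]]' | head -2
python3 -c "
from h import *
im=imaging.get_image('scene'); a=cv2.resize(im['pixels'][150:350,120:480,::-1],None,fx=1.6,fy=1.6)
b=cv2.resize(imaging.get_image('top')['pixels'][120:300,100:430,::-1],(576,280)); cv2.imwrite('pics/end.png',np.vstack([b,cv2.resize(a,(576,320))]))"
```

```text
clock: 24.67
ee_pos: [0.5481, 0.3635, 0.0197]
eef_rot: [0.001, -0.149, 0.989, 0.0]
contact_force: [0.3, 0.3, -1.4]
grip_width: 0.0421
finger_force: 47.0
clock: 25.08
ee_pos: [0.5476, 0.3637, 0.0183]
eef_rot: [0.0, -0.15, 0.989, 0.0]
contact_force: [0.6, 0.1, 0.9]
grip_width: 0.0684
finger_force: 0.0
clock: 25.58
ee_pos: [0.5498, 0.365, 0.175]
clock: 26.0
ee_pos: [0.3552, 0.3674, 0.2286]
```

View pics/end.png

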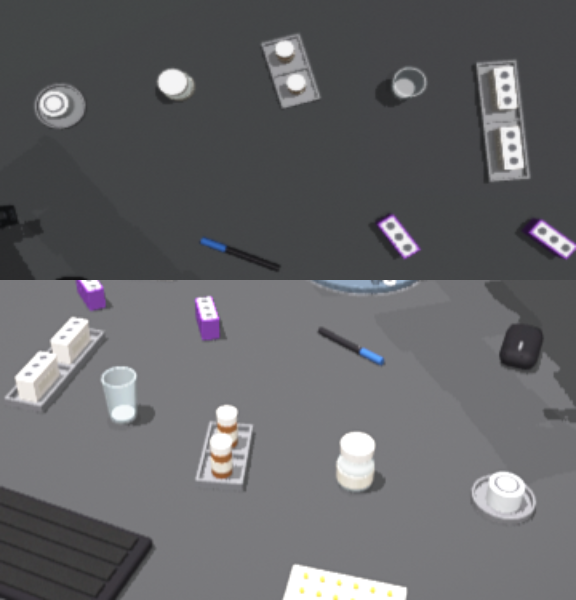

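The packs and vials are in their bays. The puck is in the dish (end picture (504,492)), but I want to check it lies flat.

```bash
python3 -c "
from h import *
im=imaging.get_image('scene'); a=cv2.resize(im['pixels'][262:312,405:465,::-1],(480,400),interpolation=2)
t=imaging.get_image('top'); b=cv2.resize(t['pixels'][165:215,115:155,::-1],(320,400),interpolation=2); cv2.imwrite('pics/puck.png',np.hstack([a,b]))
print(blob(t,(134,187),(190,255),.034,20))"
```

```text
(0.5473607177734375, 0.36383053588867187, 43.01810073852539, 42.92190933227539, 0.872127115726471)
```

View pics/puck.png

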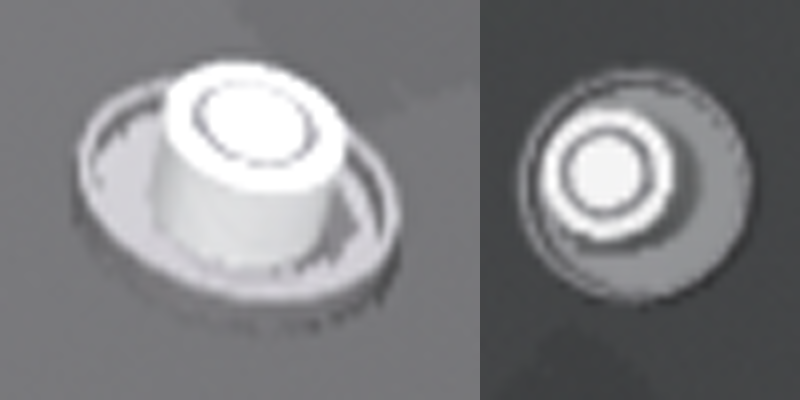

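The puck lies flat, ring up: its top reads 43 x 43 mm, centred within 1 mm of the dish. The dish rim leans the same way in the scene view, so the tilt is only perspective.

```bash
python3 -c "
from bench import ticket; print(ticket.finish_job())"
```

```text
the job is handed in; nothing more can be done
None
```

I put both packs, both vials and the puck in their trays and handed the job in at about 26 s; the final pictures show everything in place, with the beaker and jar where they stood.

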